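# Unpin the cutlery chest and hold its lid at 60 degrees

## Task

I am about to screw a new stay into the cutlery chest, and it has to be fitted with the lid at 60 degrees. Draw the brass locking pin out of the hasp and lay it on the cork coaster so that it is not lost, then raise the lid and hold it open at 60 degrees from shut: it has no stay now and drops if let go, so finish while you are still holding it there. Leave the goblets, the new stay and the screwdriver as they are.

Things in the scene. Friction and masses are not known exactly. Their poses are not given: they have to be found in the camera images.
- chest: Dark wooden cutlery chest, fixed: 190 mm deep (x), 270 wide (y), 70 high plus a 12 mm lid flush on top (83 in all); a 4 mm plinth edge round its foot. Origin at the middle of its underside, z up; its front face, at x = -95 mm, looks to -x, towards the robot give or take its yaw. A hasp and pin lock the lid at the front, right of the middle; a T-shaped pull is at the middle.
- pin: Brass locking pin, 40 to 80 g: six-sided knob 20 mm across flats, 24 long, and a shaft 8 thick, 32 long. Origin: middle of the knob, on the axis; x runs to the shaft's tip, 44 mm away. At the start it is in the hasp, level, x pointing square into the chest's front, two flats upright facing the chest's sides. It slides freely; 35 mm straight back brings it out. While it is in, the lid cannot open.
- lid (a joint): Opening angle of the chest's lid, rad: 0 shut (start), grows as the front edge rises, 1.047 is 60 degrees, stop at 1.9. Flat wooden lid, 0.3 to 0.6 kg, hinged along the chest's rear top edge; no spring and almost no friction, so it falls shut when let go.
- pin_hole (a point): Mouth of the pin's hole (9.6 mm wide) on the front of the hasp, a brass plate 28 mm wide, 4 thick, fixed to the lid and hanging over the chest's front. On the chest's frame: 99.5 mm before the middle, 80 mm to the right (y = -80), 46 mm up. The hole runs level, square into the front, through plate and chest front. Knob's near end is 2 mm off the plate at the start.
- lid_hinge (a point): Middle of the hinge line (runs along the chest's y), 95 mm behind the chest's middle and 70 mm above its underside; turns with the lid.
- lid_pull (a point): Centre of the lid's T-shaped brass pull: a round bar 14 mm thick, 40 long, parallel to the hinge, on a 9 mm stem out of the middle of the lid's front edge; bar centre 35 mm in front of the edge, 225 mm before the hinge line and 6.5 mm above it when shut. The bar's flat ends are free: gripped there between the fingers, the lid can turn in the grip as it rises.
- coaster: Round cork coaster, 94 mm across, 8 mm thick, loose on the worktop right of the chest; origin at the middle of its underside.
- goblet_0: Smoke-grey goblet, 69 mm wide, 116 mm high, behind the coaster, a bystander; origin under its foot.
- goblet_1: Second goblet, the same, farther right, a bystander; origin under its foot.
- stay: The new lid stay, a bystander: flat brass strip with two eyes, 120 x 16 x 5 mm, lying on the worktop left of the chest, along its x; origin at the middle of its underside.
- screwdriver: Screwdriver, about 160 mm long, lying left of the chest along its x, a bystander; origin at the middle of its underside. Note the solid oak wall cabinet behind and above it: underside 0.5 m above the worktop, right side 0.24 m left of the robot's middle, doors' front 0.48 m ahead; keep the arm clear of it when swinging in from the left.

How it is judged:
On the way:
1. the pin is out of the hasp and lies on the coaster, let go, the lid still shut (horizontal distance between pin and coaster below 0.05 m and z of pin in the frame of coaster below 0.026 m and contact force between pin and coaster above 0.05 N and contact force between pin and the arm below 0.1 N and contact force between pin and the fingers below 0.1 N and value of joint lid below 0.08 rad), for 0.2 s.
At the end, for the whole second after the job is handed in: The lid stands still at 60 degrees, within 7 degrees either way, held by the fingers and by nothing else; the pin lies at rest on the coaster, its knob's middle within 50 mm of the coaster's middle (value of joint lid between 0.925 and 1.169 rad and velocity of joint lid between -0.05 and 0.05 rad/s and contact force between chest and the fingers above 0.3 N and contact force between chest and pin below 0.1 N and contact force between chest and coaster below 0.1 N and contact force between chest and stay below 0.1 N and contact force between chest and screwdriver below 0.1 N and contact force between chest and goblet_0 below 0.1 N and contact force between chest and goblet_1 below 0.1 N and horizontal distance between pin and coaster below 0.05 m and z of pin in the frame of coaster between 0.01 and 0.026 m and contact force between pin and coaster above 0.05 N and linear speed of pin below 0.02 m/s); the arm keeps its last pose, push and grip.
It fails at once if a goblet is shifted by more than 30 mm or tipped (distance of any of goblet_0, goblet_1 from where it was at the start of the episode above 0.03 m or angle between any of goblet_0, goblet_1's own z axis and vertical above 0.4 rad).
It fails at once if the new stay or the screwdriver is shifted by more than 30 mm (distance of any of stay, screwdriver from where it was at the start of the episode above 0.03 m).
It also fails if it takes over 53 s, if anything falls off the work surface, if the arm or the gripper's body presses on something with over 40 N, if the wrist force passes 120 N, or if a joint passes its speed limit or range.

## Robot

A 6-joint arm with a two-finger parallel gripper is mounted at the origin on a cart in front of the work surface, level with it; the furniture and walls round the work are solid. World frame = base frame: x ahead of the robot, y to its left, z up, the work surface at z = 0. Lengths are in m, angles in rad, forces in N, time in s.
With the tool pointing down it reaches from about 0.3 to 0.85 m from the base axis. Payload 4.2 kg.
Tool frame: the origin (TCP) lies on the front face of the gripper's body, between the roots of the fingers; the fingertips stand 78 mm ahead of it and the grasp point (between the pads) lies 60 mm ahead of it; z points along the fingers, y is the line along which they close (so a half turn about z gives the same grasp; the last joint's range is limited). The gripper opens to 91 mm and grips with 3 to 60 N. Pads are 32 mm wide; open, the fingers measure 118 mm over their backs; the gripper's body (76 mm by 178 mm) begins 60 mm behind the grasp point.
Start: joints at [-1.324, 0.32, 1.565, -0, 1.257, -0.02], TCP at [0.152, -0.555, 0.292] pointing down, gripper open.
Joint ranges: [-3.11, 3.11], [-0.84, 2.01], [0.21, 2.61], [-1.34, 4.49], [0.05, 2.63], [-2.56, 2.56]. Speed limits (rad/s): [2.57, 2.57, 3.14, 3.14, 3.14, 3.14].

## Interface

Orientations are given as a rotation vector (axis times angle).
In Python, from plant import manip gives the robot as it stands.
- The arm moves only by the shell command python3 -m pendant 'ROWS' [FORCE]. ROWS is JSON, a list of rows, each a list of 7 numbers: the shift along the tool's x, y, z normalised to -1 to 1, where 1 is 0.3 m, then the turn, a rotation vector about the tool's x, y, z normalised to -1 to 1, where 1 is pi/4 rad, then the finger opening in mm, from 0 to 91.2. A call has 1 to 12 rows; each row is the pose to reach, as a shift and turn from the pose commanded when the call began, along the tool's axes at that moment; what a row does not reach only later rows make up. A row lasts 1/8 s, in which the tool goes at most 62.5 mm and 10.7 degrees, less where a joint would pass 70% of its speed; a pose out of reach is approached as far as the arm can. A call with a number of a shift or a turn outside -1 to 1 is refused whole. A call with a gripper value outside its range is refused whole. The fingers move at their own pace and stop on an object; FORCE is the grip in N (left out, the last holds). Time passes only in rows, so rows that repeat a pose let the fingers close. It gives the time, the measured TCP pose, the force, the opening and the grip force at its end, in the units of the state.
- manip.observe(): the state, without advancing time (a new reading comes with each control period).
- manip.capture(name): name is "scene" or "top"; returns a dict with "image" (420x560x3 uint8, red, green, blue), "z_map" (420x560 float32, m along the optical axis (not along the pixel's ray), 0 where there is no reading), "fx", "fy", "cx", "cy" (pixels), "rvec" (rotation vector, rad) and "tvec" (3), from world to camera coordinates, as OpenCV has them. Camera axes: x right, y down, z forward; pixel columns grow to the right and rows downward; lengths in m; the calibration is good to about 2 mm. A picture is of the moment at which its call begins.
- manip.sign_off(): hands the job in; it is judged then, once.
The state is a dict: "time": time; "joint_positions": joint angles; "joint_vel": joint speeds; "tau": joint torques, N m; "tcp_pos": TCP position; "eef_rot": TCP orientation; "ft_force": force on the tool from outside, world axes, zero at the start; "wrist_torque": the same for the moment, N m; "gripper_width": opening from 0.0 (shut) to 1.0 (fully open); "gripper_force": force on a finger pad.
Only numpy, scipy, OpenCV 4.12 (cv2) and the standard library are available. Lean on these libraries where they do the work, as an engineer would, in place of code of your own. Each camera call takes 0.05 s, during which the arm holds its last target. There are 200 camera calls.

## Working session

There is one attempt and no reset: what is moved stays moved. The work goes in short steps, Python scripts to look and compute and a shell command to move; the robot and the scene stay as the last step left them, time stands still between calls to the robot, and variables do not carry over. Pictures are saved under pics/ and viewed, at most 10 in all, crops included, and the job is handed in when it is done.

```bash
mkdir -p pics; ls; cat > h.py <<'E'
import numpy as np, cv2
from scipy.spatial.transform import Rotation as R
from plant import manip
def cap(n):
    c=manip.capture(n); return c
def cloud(c):
    z=c["z_map"]; v,u=np.indices(z.shape)
    P=np.stack([(u-c["cx"])/c["fx"]*z,(v-c["cy"])/c["fy"]*z,z],-1)
    Rm=cv2.Rodrigues(np.array(c["rvec"],float))[0]
    return (P-np.array(c["tvec"]))@Rm
def proj(c,p):
    return cv2.projectPoints(np.array(p,float).reshape(-1,3),np.array(c["rvec"],float),np.array(c["tvec"],float),np.array([[c["fx"],0,c["cx"]],[0,c["fy"],c["cy"]],[0,0,1]]),None)[0][:,0]
def save(c,n,crop=None,s=1):
    im=c["image"][:,:,::-1]
    if crop: im=im[crop[1]:crop[3],crop[0]:crop[2]]
    cv2.imwrite("pics/"+n,cv2.resize(im,None,fx=s,fy=s,interpolation=cv2.INTER_CUBIC))
E
python3 - <<'E'
from h import *
a=cap("top");b=cap("scene")
save(a,"top0.png");save(b,"scene0.png")
np.savez("t0.npz",top=cloud(a),scene=cloud(b),zt=a["z_map"],zs=b["z_map"])
for c in(a,b):print(c["fx"],c["cx"],c["cy"],c["rvec"],c["tvec"])
print(manip.observe())
E
```

```text
pics
405.9534707116343 282.68355441339276 211.4817949806084 [ 2.09895671 -2.11566561  0.22448027] [-0.04117581  0.55199766  1.10246607]
418.5057710829069 279.15727953688986 208.3990838495403 [ 0.80894205 -2.5732498   1.08431789] [0.39783345 0.31314181 0.89138087]
{'time': 0.1, 'joint_positions': array([-1.32398262e+00,  3.20242311e-01,  1.56555202e+00,  2.42438138e-05,
        1.25738229e+00, -2.00321557e-02]), 'joint_vel': array([ 0.00012447, -0.00028022, -0.00283906, -0.00020279,  0.00019524,
        0.00106331]), 'tau': array([ 1.29667016e-03, -4.13332880e+01, -2.32510257e+01,  7.28734117e-02,
        4.21845820e-02, -5.85243811e-05]), 'tcp_pos': array([ 0.15153212, -0.5543412 ,  0.29149796]), 'eef_rot': array([-3.11211046e+00, -4.17696609e-01,  2.45413840e-04]), 'ft_force': array([-0.27666008, -0.97642218, -0.54155491]), 'wrist_torque': array([-0.01181833,  0.02754368, -0.00667461]), 'gripper_force': 0.0, 'gripper_width': 0.9997698595268086}
```

View pics/top0.png

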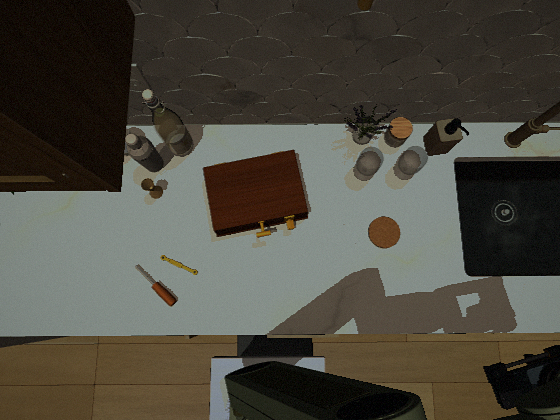

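View pics/scene0.png

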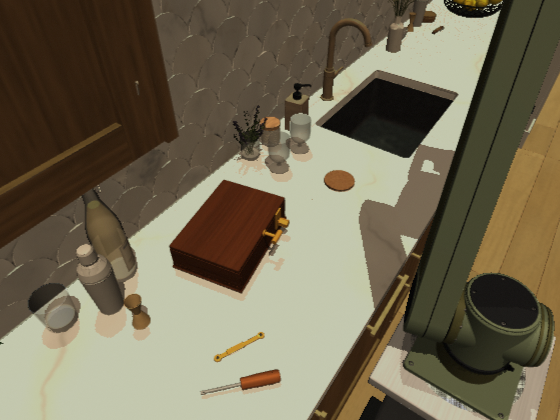

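The top view shows the chest at px (204–308, 150–236), turned a little. The pull is at (264,231), the pin knob at (291,223), the coaster at (384,232) and the goblets at (368,163) and (410,163). Next I measure them.

```bash
python3 - <<'E'
from h import *
d=np.load("t0.npz");T=d["top"];S=d["scene"]
def reg(P,u0,v0,u1,v1,z0,z1):
    p=P[v0:v1,u0:u1].reshape(-1,3); return p[(p[:,2]>z0)&(p[:,2]<z1)]
tab=reg(T,200,245,320,320,-.02,.02);print("table z",np.median(tab[:,2]), np.median(reg(S,180,300,330,350,-.02,.02)[:,2]))
for n,P,b in(("top",T,(190,140,325,250)),("scene",S,(160,170,300,295))):
    p=reg(P,*b,.074,.092);print(n,len(p),np.median(p[:,2]))
    r=cv2.minAreaRect((p[:,:2]*1000).astype(np.float32));print(r);
    # yaw 
    print(cv2.boxPoints(r).round(0).tolist())
for n,P,b in(("top",T,(250,215,305,245)),("scene",S,(255,205,300,260))):
    p=reg(P,*b,.03,.12); print(n,len(p))
c=reg(T,360,210,410,255,.004,.02);print("coaster",cv2.minEnclosingCircle((c[:,:2]*1000).astype(np.float32)),c.mean(0))
c=reg(S,315,165,365,195,.004,.02);print("coaster s",cv2.minEnclosingCircle((c[:,:2]*1000).astype(np.float32)),c.mean(0))
g=reg(T,350,140,390,190,.03,.2);print("gob0",np.median(g,0),g.min(0),g.max(0),len(g))
g=reg(T,392,140,430,190,.03,.2);print("gob1",np.median(g,0),g.min(0),g.max(0),len(g))
E
```

```text
table z -0.0004400836030104772 0.00016103198157804713
top 6242 0.08196902602093711
((593.8001708984375, 31.26300048828125), (233.65670776367188, 270.2571105957031), 11.22111701965332)
[[453.0, 141.0], [506.0, -124.0], [735.0, -79.0], [682.0, 187.0]]
scene 6227 0.08283029686571937
((663.01318359375, 44.67237854003906), (375.4570007324219, 272.58831787109375), 10.879859924316406)
[[453.0, 143.0], [504.0, -125.0], [873.0, -54.0], [822.0, 214.0]]
top 531
scene 1137
coaster ((499.84222412109375, -349.3125305175781), 82.8939208984375) [ 0.49855734 -0.34360956  0.00814021]
coaster s ((508.49151611328125, -351.64697265625), 92.39363861083984) [ 0.4973457  -0.34259509  0.00845629]
gob0 [ 0.70289744 -0.29942199  0.07099788] [ 0.65738774 -0.36996286  0.03052763] [ 0.77885488 -0.26008234  0.11933041] 627
gob1 [ 0.70490273 -0.42429293  0.07238415] [ 0.65862306 -0.49080594  0.03041077] [ 0.77621424 -0.37510838  0.11878933] 713
```

```bash
python3 - <<'E'
from h import *
d=np.load("t0.npz");T=d["top"];S=d["scene"]
def reg(P,u0,v0,u1,v1,z0,z1):
    p=P[v0:v1,u0:u1].reshape(-1,3); return p[(p[:,2]>z0)&(p[:,2]<z1)]
for n,P,b,b2 in(("top",T,(190,140,325,250),(250,215,305,245)),("scene",S,(160,170,300,295),(255,205,300,260))):
    p=reg(P,*b,.076,.09)[:,:2]; c0=np.array([.6154,.0354])
    a=np.radians(11.3);
    for it in range(4):
        X=np.array([np.cos(a),np.sin(a)]);Y=np.array([-X[1],X[0]])
        q=(p-c0)@np.c_[X,Y]; q=q[(abs(q[:,0])<.112)&(abs(q[:,1])<.15)]
        # edges: per-bin extremes
        L=[];Rr=[];B=[];F=[]
        for x in np.arange(-.08,.08,.008):
            s=q[abs(q[:,0]-x)<.004];L.append((x,s[:,1].max()));Rr.append((x,s[:,1].min()))
        for y in np.arange(-.12,.121,.008):
            s=q[abs(q[:,1]-y)<.004];B.append((y,s[:,0].max()))
            if y>.03 or y<-.1: F.append((y,s[:,0].min()))
        L,Rr,B,F=map(np.array,(L,Rr,B,F))
        sl=np.mean([np.polyfit(*L.T,1)[0],np.polyfit(*Rr.T,1)[0],-np.polyfit(*B.T,1)[0],-np.polyfit(*F.T,1)[0]])
        dy=(np.median(L[:,1])+np.median(Rr[:,1]))/2;dx=(np.median(B[:,1])+np.median(F[:,1]))/2
        print(n,np.degrees(a),c0,"size",np.median(B[:,1])-np.median(F[:,1]),np.median(L[:,1])-np.median(Rr[:,1]))
        c0=c0+dx*X+dy*Y;a+=sl
    r=reg(P,*b2,.02,.12);q=np.c_[(r[:,:2]-c0)@np.c_[X,Y],r[:,2]]
    f=q[q[:,0]<-.103]
    for nm,y0,y1 in(("pull",-.03,.03),("pin",-.1,-.06)):
        s=f[(f[:,1]>y0)&(f[:,1]<y1)];print(nm,len(s),np.percentile(s,[3,50,97],axis=0).round(4).tolist())
E
```

```text
top 11.300000000000002 [0.6154 0.0354] size 0.18850870510577225 0.2683830659188956
top 11.256129506338485 [0.61301678 0.03495571] size 0.1885474051193466 0.2685597063713631
top 11.243811071640373 [0.61296238 0.03497883] size 0.18855518839814467 0.2685448650720844
top 11.243795903389058 [0.61294997 0.03497878] size 0.1885551979766788 0.26854484678966273
pull 94 [[-0.1359, -0.0183, 0.0754], [-0.1286, 0.0, 0.0809], [-0.1062, 0.0184, 0.086]]
pin 64 [[-0.1266, -0.0886, 0.0436], [-0.1156, -0.0792, 0.0513], [-0.1039, -0.0705, 0.0573]]
scene 11.300000000000002 [0.6154 0.0354] size 0.18787589940303479 0.2692701225295748
scene 11.145406683173695 [0.61182753 0.03588304] size 0.1881665003917329 0.26901652974811546
scene 11.099921870686027 [0.61179607 0.03580816] size 0.18822494041665844 0.26901722145629337
scene 11.156859261188094 [0.61176862 0.03580892] size 0.18812554391571046 0.2690546614946891
pull 109 [[-0.1355, -0.0196, 0.0749], [-0.1286, 0.0014, 0.0811], [-0.1047, 0.0182, 0.085]]
pin 84 [[-0.1262, -0.09, 0.0386], [-0.1152, -0.0758, 0.0504], [-0.1036, -0.0707, 0.0571]]
```

```bash
cat >> h.py <<'E'
C=np.array([.6123,.0354,0]);A=np.radians(11.2)
RC=R.from_euler('z',A)
def W(p): return C+RC.apply(p)
def toolR(yaw=A): return R.from_euler('z',yaw)*R.from_euler('x',np.pi)
def row(tcp,rot=None,base=None):
    o=manip.observe(); p0,r0=(np.array(o["tcp_pos"]),R.from_rotvec(o["eef_rot"])) if base is None else base
    rot=rot or toolR()
    return np.r_[r0.inv().apply(np.array(tcp)-p0)/.3,(r0.inv()*rot).as_rotvec()/(np.pi/4)].round(4).tolist()
E
python3 - <<'E'
from h import *
k=W([-.120,-.080,.046+.070]);print(k)
for z in(0.12,0):print(row(k+[0,0,z]))
E
```

```text
[ 0.51012413 -0.06638453  0.116     ]
[1.5819, -1.2535, 0.1871, -0.002, 0.0, 0.0909]
[1.5819, -1.2528, 0.5871, -0.002, 0.0, 0.0909]
```

```bash
python3 -m pendant '[[0.8,-0.65,0.1,0,0,0.09,45],[0.8,-0.65,0.1,0,0,0.09,45],[0.8,-0.65,0.1,0,0,0.09,45],[0.8,-0.65,0.1,0,0,0.09,45],[0.8,-0.65,0.1,0,0,0.09,45],[0.8,-0.65,0.1,0,0,0.09,45],[0.8,-0.65,0.1,0,0,0.09,45]]'
python3 - <<'E'
from h import *
k=W([-.120,-.080,.116]);print(row(k+[0,0,.1]))
E
```

```text
time: 0.98
tcp_pos: [0.3317, -0.3034, 0.2622]
eef_rot: [3.126, 0.309, -0.001]
ft_force: [-0.1, 1.1, 0.5]
gripper_width: 0.494
gripper_force: 0.0
[0.7382, -0.6584, 0.1534, 0.0005, 0.0006, 0.0021]
```

```bash
python3 -m pendant '[[0.738,-0.658,0.153,0,0,0.002,45],[0.738,-0.658,0.153,0,0,0.002,45],[0.738,-0.658,0.153,0,0,0.002,45],[0.738,-0.658,0.153,0,0,0.002,45],[0.738,-0.658,0.153,0,0,0.002,45],[0.738,-0.658,0.153,0,0,0.002,45],[0.738,-0.658,0.153,0,0,0.002,45],[0.738,-0.658,0.153,0,0,0.002,45]]'
python3 - <<'E'
from h import *
k=W([-.120,-.080,.116]);print(row(k))
c=cap("scene");save(c,"s1.png",(180,150,380,300),4)
E
```

```text
time: 1.98
tcp_pos: [0.5098, -0.0683, 0.2166]
eef_rot: [3.127, 0.301, 0.0]
ft_force: [-0.5, -0.4, 0.7]
gripper_width: 0.494
gripper_force: 0.0
[0.0023, -0.0061, 0.3352, 0.0005, 0.0, -0.0047]
```

View pics/s1.png

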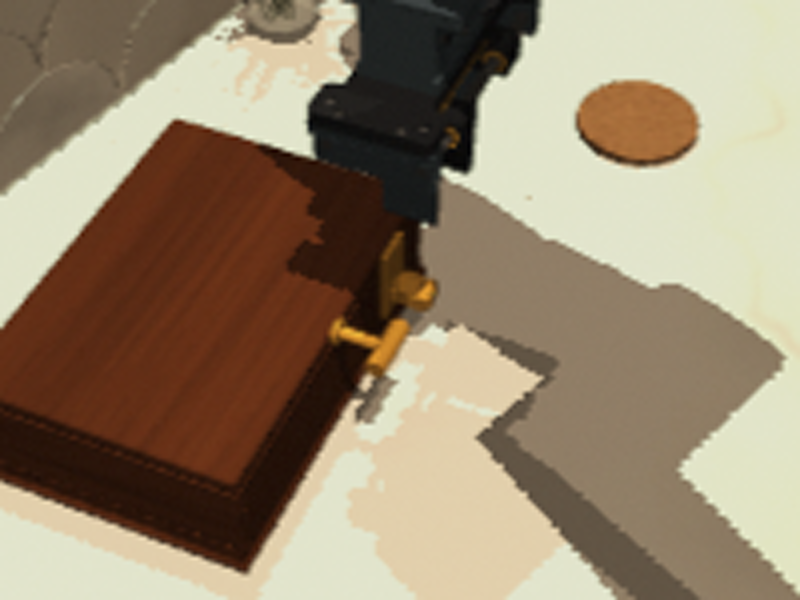

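The open fingers stand above the knob (crop 410,290), clear of the pull (crop 385,350). I descend and grip.

```bash
python3 -m pendant '[[0.002,-0.006,0.15,0,0,-0.005,45],[0.002,-0.006,0.28,0,0,-0.005,45],[0.002,-0.006,0.335,0,0,-0.005,45],[0.002,-0.006,0.335,0,0,-0.005,45],[0.002,-0.006,0.335,0,0,-0.005,45],[0.002,-0.006,0.335,0,0,-0.005,10],[0.002,-0.006,0.335,0,0,-0.005,10],[0.002,-0.006,0.335,0,0,-0.005,10],[0.002,-0.006,0.335,0,0,-0.005,10],[0.002,-0.006,0.335,0,0,-0.005,10]]' 15
python3 - <<'E'
from h import *
o=manip.observe();print(RC.inv().apply(o["tcp_pos"]-C),o["gripper_width"]*91.2)
E
```

```text
time: 3.28
tcp_pos: [0.5108, -0.0654, 0.1162]
eef_rot: [3.124, 0.312, 0.001]
ft_force: [-0.4, -5.9, 2.9]
gripper_width: 0.222
gripper_force: 14.8
[-0.11915374 -0.07920236  0.11617442] 20.268286402893448
```

```bash
python3 -m pendant '[[-0.01,-0.003,0,0,0,0,10],[-0.04,-0.003,0,0,0,0,10],[-0.08,-0.003,0,0,0,0,10],[-0.12,-0.003,0,0,0,0,10],[-0.16,-0.003,0,0,0,0,10],[-0.2,-0.003,0,0,0,0,10],[-0.2,-0.003,0,0,0,0,10],[-0.2,-0.003,-0.2,0,0,0,10],[-0.2,-0.003,-0.2,0,0,0,10],[-0.2,-0.003,-0.2,0,0,0,10]]' 15
python3 - <<'E'
from h import *
o=manip.observe();print(RC.inv().apply(o["tcp_pos"]-C),o["gripper_width"]*91.2)
c=cap("scene");save(c,"s2.png",(180,150,380,300),4)
k=np.array([.4975,-.343,.16])+RC.apply([-.018,0,0]);print(k,row(k))
E
```

```text
time: 4.53
tcp_pos: [0.4515, -0.0755, 0.1756]
eef_rot: [3.126, 0.311, -0.0]
ft_force: [-0.2, 0.2, 0.2]
gripper_width: 0.222
gripper_force: 14.8
[-0.17931826 -0.07756563  0.17562669] 20.253674033878756
[ 0.47984281 -0.34649622  0.16      ] [-0.084, 0.9049, 0.0496, -0.0008, 0.0021, 0.0039]
```

View pics/s2.png

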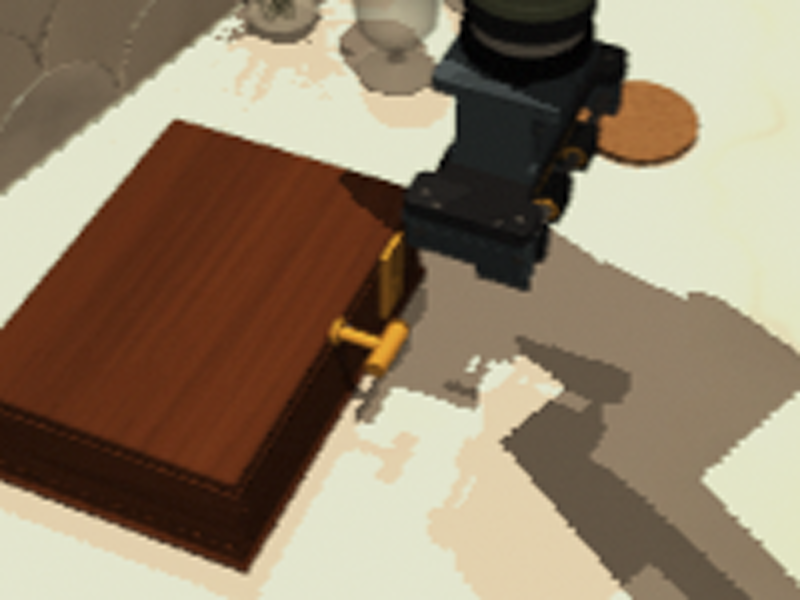

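The knob is gone from the hasp plate (crop 390,275), and the opening of 20.25 mm matches the pin held between the fingers. On to the coaster (crop 640,120).

```bash
python3 -m pendant '[[-0.084,0.2,0.05,0,0.002,0.004,10],[-0.084,0.4,0.05,0,0.002,0.004,10],[-0.084,0.6,0.05,0,0.002,0.004,10],[-0.084,0.8,0.05,0,0.002,0.004,10],[-0.084,0.905,0.05,0,0.002,0.004,10],[-0.084,0.905,0.1,0,0.002,0.004,10],[-0.084,0.905,0.15,0,0.002,0.004,10],[-0.084,0.905,0.2,0,0.002,0.004,10],[-0.084,0.905,0.2,0,0.002,0.004,10],[-0.084,0.905,0.2,0,0.002,0.004,10]]'
python3 - <<'E'
from h import *
k=np.array([.4975,-.343,.0905])+RC.apply([-.018,0,0]);print(row(k))
E
```

```text
time: 5.82
tcp_pos: [0.4807, -0.3463, 0.1161]
eef_rot: [3.126, 0.308, 0.003]
ft_force: [-0.2, -0.5, -1.5]
gripper_width: 0.218
gripper_force: 14.9
[-0.0031, -0.0, 0.0853, 0.0005, -0.0024, 0.0008]
```

```bash
python3 -m pendant '[[-0.003,0,0.03,0,-0.002,0,10],[-0.003,0,0.06,0,-0.002,0,10],[-0.003,0,0.08,0,-0.002,0,10],[-0.003,0,0.086,0,-0.002,0,10],[-0.003,0,0.086,0,-0.002,0,10],[-0.003,0,0.086,0,-0.002,0,10]]'
```

```text
time: 6.58
tcp_pos: [0.4796, -0.3467, 0.0915]
eef_rot: [-3.126, -0.306, -0.001]
ft_force: [-2.4, 3.4, 11.2]
gripper_width: 0.217
gripper_force: 15.0
```

```bash
python3 -m pendant '[[0,0,-0.003,0,0,0,21],[0,0,-0.003,0,0,0,22],[0,0,-0.003,0,0,0,24],[0,0,-0.003,0,0,0,26],[0,0,-0.003,0,0,0,30],[0,0,-0.003,0,0,0,34],[0,0,-0.003,0,0,0,34],[0,0,-0.003,0,0,0,34]]'
python3 -m pendant '[[0,0,-0.05,0,0,0,34],[0,0,-0.1,0,0,0,34],[0,0,-0.2,0,0,0,34],[0,0,-0.3,0,0,0,34],[-0.2,-0.2,-0.4,0,0,0,70],[-0.3,-0.5,-0.4,0,0,0,70],[-0.3,-0.5,-0.4,0,0,0,70],[-0.3,-0.5,-0.4,0,0,0,70]]'
python3 - <<'E'
from h import *
t=cap("top");c=cap("scene");save(c,"s3.png",(250,130,390,235),5)
P=cloud(c);p=P[160:200,310:370].reshape(-1,3);q=p[(p[:,2]>.012)&(p[:,2]<.05)];print(len(q),q.mean(0),q.min(0),q.max(0))
E
```

```text
time: 7.58
tcp_pos: [0.4796, -0.3469, 0.091]
eef_rot: [3.126, 0.306, 0.0]
ft_force: [-0.1, -0.1, 0.8]
gripper_width: 0.37
gripper_force: 0.1
time: 8.57
tcp_pos: [0.3597, -0.2146, 0.2122]
eef_rot: [-3.126, -0.309, 0.0]
ft_force: [-0.3, -1.4, 0.5]
gripper_width: 0.756
gripper_force: 0.0
83 [ 0.49552471 -0.34419427  0.02298965] [ 0.47226177 -0.35773712  0.01212057] [ 0.54136646 -0.30216134  0.03183457]
```

View pics/s3.png

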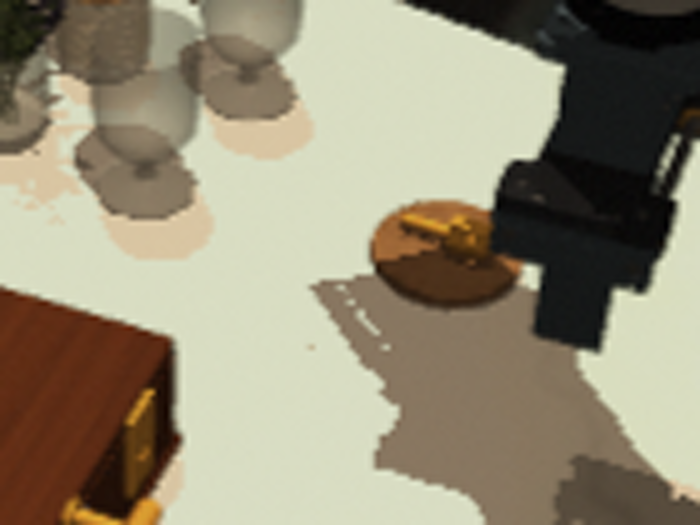

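The pin lies on the coaster with its knob near the middle (crop 470,235), and the goblets are untouched. Now the pull.

```bash
python3 - <<'E'
from h import *
print(row(W([-.130,0,.1365+.08])))
E
```

```text
[0.5464, -0.6653, -0.0141, 0.0037, -0.0035, 0.0005]
```

```bash
python3 -m pendant '[[0.546,-0.665,-0.014,0,0,0,62],[0.546,-0.665,-0.014,0,0,0,62],[0.546,-0.665,-0.014,0,0,0,62],[0.546,-0.665,-0.014,0,0,0,62],[0.546,-0.665,-0.014,0,0,0,62],[0.546,-0.665,-0.014,0,0,0,62],[0.546,-0.665,-0.014,0,0,0,62],[0.546,-0.665,-0.014,0,0,0,62]]'
python3 - <<'E'
from h import *
print(row(W([-.130,0,.1365])))
E
```

```text
time: 9.68
tcp_pos: [0.4838, 0.0089, 0.2152]
eef_rot: [3.127, 0.303, -0.0]
ft_force: [0.3, -0.6, 0.9]
gripper_width: 0.681
gripper_force: 0.0
[0.0042, -0.0035, 0.2622, 0.0003, 0.0004, -0.003]
```

```bash
python3 -m pendant '[[0.004,-0.003,0.12,0,0,-0.003,60],[0.004,-0.003,0.22,0,0,-0.003,60],[0.004,-0.003,0.262,0,0,-0.003,60],[0.004,-0.003,0.262,0,0,-0.003,60],[0.004,-0.003,0.262,0,0,-0.003,60],[0.004,-0.003,0.262,0,0,-0.003,30],[0.004,-0.003,0.262,0,0,-0.003,30],[0.004,-0.003,0.262,0,0,-0.003,30],[0.004,-0.003,0.262,0,0,-0.003,30],[0.004,-0.003,0.262,0,0,-0.003,30],[0.004,-0.003,0.262,0,0,-0.003,30]]' 30
python3 - <<'E'
from h import *
o=manip.observe();p=RC.inv().apply(o["tcp_pos"]-C);print(p,o["gripper_width"]*91.2)
# arc offsets in tool frame (x along chest X, z down), radius from bar centre
for d in range(0,61,5):
    t=np.radians(d);x=95-225*np.cos(t)+6.5*np.sin(t);z=70+225*np.sin(t)+6.5*np.cos(t)
    print(d,round((x+130)/300,3),round(-(z-76.5)/300,3))
E
```

```text
time: 11.05
tcp_pos: [0.4859, 0.0095, 0.1372]
eef_rot: [3.121, 0.313, 0.003]
ft_force: [0.6, -10.1, 0.6]
gripper_width: 0.434
gripper_force: 30.0
[-0.12901809 -0.00090458  0.13715996] 39.6247392422767
0 0.0 -0.0
5 0.005 -0.065
10 0.015 -0.13
15 0.031 -0.193
20 0.053 -0.255
25 0.079 -0.315
30 0.111 -0.372
35 0.148 -0.426
40 0.189 -0.477
45 0.235 -0.524
50 0.285 -0.567
55 0.338 -0.605
60 0.394 -0.639
```

```bash
python3 -m pendant '[[0,0.004,0,0,0,0,30],[0.002,0.004,-0.03,0,0,0,30],[0.005,0.004,-0.065,0,0,0,30],[0.01,0.004,-0.1,0,0,0,30],[0.015,0.004,-0.13,0,0,0,30],[0.023,0.004,-0.162,0,0,0,30],[0.031,0.004,-0.193,0,0,0,30],[0.042,0.004,-0.224,0,0,0,30],[0.053,0.004,-0.255,0,0,0,30],[0.053,0.004,-0.255,0,0,0,30]]' 30
python3 - <<'E'
from h import *
o=manip.observe();p=RC.inv().apply(o["tcp_pos"]-C);print(p,o["gripper_width"]*91.2)
c=cap("scene");save(c,"s4.png",(160,100,360,250),4)
E
```

```text
time: 12.3
tcp_pos: [0.5014, 0.0124, 0.2135]
eef_rot: [3.123, 0.311, 0.001]
ft_force: [1.5, -5.1, -4.0]
gripper_width: 0.433
gripper_force: 30.0
[-0.11331125 -0.0010499   0.21348919] 39.50843382596881
```

View pics/s4.png

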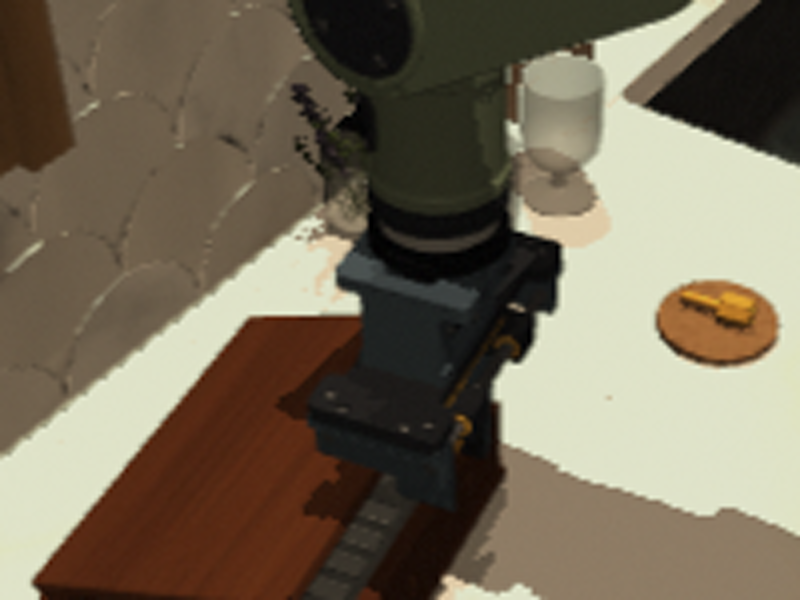

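The lid is rising with the fingers (its inside shows at crop 360,540), and the pin rests on the coaster (crop 720,310). I carry on along the arc.

```bash
python3 -m pendant '[[0.013,0.002,-0.03,0,0,0,30],[0.026,0.002,-0.06,0,0,0,30],[0.042,0.002,-0.089,0,0,0,30],[0.058,0.002,-0.117,0,0,0,30],[0.076,0.002,-0.145,0,0,0,30],[0.095,0.002,-0.171,0,0,0,30],[0.115,0.002,-0.197,0,0,0,30],[0.136,0.002,-0.222,0,0,0,30],[0.159,0.002,-0.246,0,0,0,30],[0.182,0.002,-0.269,0,0,0,30],[0.182,0.002,-0.269,0,0,0,30]]' 30
python3 -m pendant '[[0.025,0,-0.022,0,0,0,30],[0.05,0,-0.043,0,0,0,30],[0.076,0,-0.063,0,0,0,30],[0.103,0,-0.081,0,0,0,30],[0.13,0,-0.099,0,0,0,30],[0.159,0,-0.115,0,0,0,30],[0.159,0,-0.115,0,0,0,30],[0.159,0,-0.115,0,0,0,30],[0.159,0,-0.115,0,0,0,30]]' 30
python3 - <<'E'
from h import *
o=manip.observe();p=RC.inv().apply(o["tcp_pos"]-C);print(p,o["gripper_width"]*91.2,o["joint_vel"])
print("bar angle",np.degrees(np.arctan2(p[2]-.06-.070,.095-p[0])-np.arctan2(6.5,225)), np.hypot(p[2]-.13,.095-p[0]))
c=cap("scene");save(c,"s5.png",(160,50,380,250),3)
P=cloud(c).reshape(-1,3)-C;q=RC.inv().apply(P)
t=cloud(cap("top")).reshape(-1,3)-C;q=np.r_[q,RC.inv().apply(t)]
m=(abs(q[:,1])<.133)&(abs(q[:,1])>.095)&(q[:,2]>.1)&(q[:,2]<.28)&(abs(q[:,0])<.13);s=q[m];print(len(s))
f=np.polyfit(s[:,2],s[:,0],1);print("lid angle",np.degrees(np.arctan2(1,-f[0])))
E
```

```text
time: 13.72
tcp_pos: [0.5546, 0.0229, 0.2941]
eef_rot: [3.125, 0.31, -0.001]
ft_force: [0.2, -6.1, -3.3]
gripper_width: 0.434
gripper_force: 30.0
time: 14.85
tcp_pos: [0.6006, 0.0321, 0.3283]
eef_rot: [3.124, 0.31, -0.003]
ft_force: [-1.1, -5.6, -0.3]
gripper_width: 0.431
gripper_force: 30.0
[-0.01214595 -0.00098445  0.32834852] 39.33008307297995 [-0.00080199  0.0001515  -0.00019386  0.00081503 -0.0007902   0.00135337]
bar angle 59.967760748420275 0.22543821590123816
469
lid angle 59.91658672251123
```

View pics/s5.png

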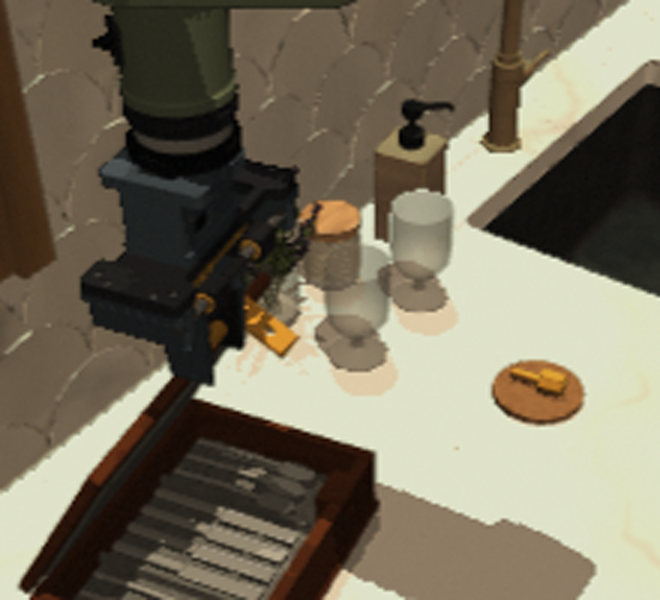

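The lid stands at about 60° in the grip, with its edge at crop (100,480). The pin lies on the coaster (540,380) and the goblets are in place. I hand the job in.

```bash
python3 -c "
from plant import manip
print(manip.sign_off())"
```

```text
the job is handed in; nothing more can be done
None
```

The job is handed in: the pin lies on the coaster, and the fingers hold the lid open, measured at 59.9 to 60.0 degrees; the goblets, stay and screwdriver were not touched, and the hand-in call gave no verdict.

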